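# Pull-test a graver handle on the setter's bench

## Robot

A 6-joint arm with a two-finger parallel gripper is mounted at the origin on the work surface. World frame = base frame: x ahead of the robot, y to its left, z up, the work surface at z = 0. Lengths are in m, angles in degrees, forces in N, time in s.
With the tool pointing down it reaches from about 0.3 to 0.75 m from the base axis. Payload 8.5 kg.
Tool frame: the origin (TCP) lies between the finger pads; the fingertips stand 22 mm ahead of it and the grasp point (between the pads) lies 3 mm ahead of it (env.nose_length is the distance from the TCP to the fingertips, in m); z points along the fingers, x is the direction in which the jaws open and shut, and the axes are right-handed (so a half turn about z gives the same grasp; the last joint's range is limited). The gripper opens to 85 mm and grips with 20 to 120 N. Pads are 22 mm wide; open, the fingers measure 114 mm over their backs; the gripper's body (76 mm by 85 mm) begins 54 mm behind the grasp point. The pads swing forward as they close: fully open they stand 13 mm farther back than shut.
Start: joints at [-84.242, 21.807, 74.336, -0, 83.858, -12.336], TCP at [0.171, -0.523, 0.253] pointing down, gripper open.
Joint ranges: [-178.18, 178.18], [-50.72, 133.34], [12.68, 142.11], [-81.47, 261.47], [9.98, 163.14], [-165.26, 165.26]. Speed limits (degrees/s): [136.94, 136.94, 180, 180, 180, 180].

## Interface

Orientations are given as a 3x3 rotation matrix whose columns are the frame's x, y, z axes.
In Python, from rig import env gives the robot as it stands.
- The arm moves only by the tool arm_command, never from a script. Its argument "steps" is a list of rows, each an object with "delta_pos": the shift along the world's x, y, z in mm, a list of three; "dr": the turn, a rotation vector about the world's x, y, z in degrees, a list of three. In form: [{"delta_pos": [dx, dy, dz], "dr": [wx, wy, wz]}, ...]. A call has 1 to 20 rows; each row shifts and turns the commanded pose from where the row before left it; what a row does not reach is not made up. A row lasts 1/10 s, in which the tool goes at most 50 mm and 8.59 degrees, less where a joint would pass 70% of its speed; a pose out of reach is approached as far as the arm can. A call with a gripper value outside its range is refused whole. "grip" is the opening, from 0 (shut) to 1 (fully open), set as the call begins (left out, the last holds). The fingers move at their own pace and stop on an object; "squeeze" is the grip in N (left out, the last holds). Time passes only in rows, so rows that do not move let the fingers close. It gives the time, the measured TCP pose, the force and the opening at its end, in the units of the state.
- env.observe(): the state, without advancing time (a new reading comes with each control period).
- env.get_image(name): name is "scene" or "side" or "wrist"; returns the picture (480x640x3 uint8, blue, green, red); there is no depth.
- env.get_calibration(name): a dict with "fx", "fy", "cx", "cy" (pixels), "view" (4x4, takes a point from world to camera coordinates). Camera axes: x right, y up, looking along -z (the intrinsics and any distortion apply to the point x, -y, -z); pixel columns grow to the right and rows downward; lengths in m; the calibration is good to about 2 mm. The wrist camera is an equidistant fisheye: a pixel r from the principal point sees the ray r / f radians off the axis. A picture is of the moment at which its call begins: read the wrist's pose just before it. get_calibration takes no time and is no camera call; for the wrist camera it gives the pose at the moment of the call.
- env.close_job(): hands the job in, once; it reports no verdict.
The state is a dict: "time_s": time; "q": joint angles; "qvel": joint speeds; "joint_efforts": joint torques, N m; "position": TCP position; "tool_rot": TCP orientation; "ft_force": force on the tool from outside, world axes, zero at the start; "wrist_torque": the same for the moment, N m; "grip_width": finger opening in m.
Only numpy, scipy, OpenCV 4.12 (cv2) and the standard library are available. Lean on these libraries where they do the work, as an engineer would, in place of code of your own. Each camera call takes 0.05 s, during which the arm holds its last target. There are 200 camera calls.

## Task

The pear-shaped graver handle has just been pressed onto its tang: prove that it holds. Grip it in its sprung pull-test stand and pull it straight up slowly until the stand's pointer is above the lower ring on the post, keep it between the two rings for at least one second and never beyond the upper ring, then lower it gently all the way back to rest and let go. Do not pull the straight or the squat handle in the other two stands.

Things in the scene. Friction and masses are not known exactly. Their poses are not given: they have to be found in the camera images.
- pear (a joint): lift of the pear-shaped wooden handle with its steel flange and pointer, m, 0 at rest, up positive. A spring holds it down: lifts from about 4 N, then 0.6 N per mm, and springs back if let go. The pointer runs from the flange to a thin post; the post's lower ring is at 0.010 (10 N), upper ring at 0.025 (19 N), hard stop 0.032.
- pear_grip (a point): centre of the pear's belly, 86 mm above the bench at rest; rises with it; z up. Belly: round, 35 mm across, 10 mm below to 10 mm above; domed top 22 mm above; neck 20 mm across; flange (44 mm across) 38 mm below. It only slides up. Stand fixed to bench, 58 mm block 40 mm high; post 57 mm along +x, 8 mm thick, 80 mm high: fingers closing along y clear it.
- straight (a joint): lift of the slim straight wooden handle (22 mm across, top 116 mm above the bench) in an identical stand, in m, 0 at rest. To be left alone.
- squat (a joint): lift of the squat disc-shaped wooden handle (50 mm across, top 77 mm above the bench) in an identical stand, in m, 0 at rest. To be left alone.
Not all that is in view belongs to the job. Leave any blue or turquoise look-alike of the part that bears straight alone.

How it is judged:
By the outcome, as a careful person would: the job done as asked, in the order asked, and still so for the second after the job is handed in, with the robot touching nothing.
It also fails if it takes over 40 s, if anything falls off the work surface, if the arm or the gripper's body presses on something with over 40 N, if the wrist force passes 120 N, or if a joint passes its speed limit or range.

## Working session

There is one attempt and no reset: what is moved stays moved. The work goes in short steps, Python scripts to look and compute and a tool call to move; the robot and the scene stay as the last step left them, time stands still between calls to the robot, and variables do not carry over. Pictures are saved under pics/ and viewed, about 8 in all and at most 12, crops included, and the job is handed in when it is done.

Besides the shell and the picture viewer there is one more tool, called after "Request:" by a JSON object that holds its "name" and its "arguments". arm_command: Moves the arm, as the interface text tells. Its arguments: {"type":"object","properties":{"steps":{"type":"array"},"grip":{"type":"number"},"squeeze":{"type":"number"}},"required":["steps"]}

```bash
mkdir -p pics; python3 - <<'E'
from rig import env
import cv2,numpy as np
a=env.get_image("scene");b=env.get_image("side")
cv2.imwrite("pics/a.png",a);cv2.imwrite("pics/b.png",b)
cv2.imwrite("pics/ab.png",cv2.resize(np.vstack([a,b]),None,fx=.62,fy=.62))
for n in("scene","side"):
  c=env.get_calibration(n);print({k:np.round(np.array(v),3).tolist() for k,v in c.items()})
s=env.observe();print(s["time_s"],s["position"],np.round(s["tool_rot"],3),s["ft_force"],s["grip_width"])
E
```

```text
{'fx': 484.268, 'fy': 484.268, 'cx': 321.149, 'cy': 243.718, 'view': [[0.431, 0.902, -0.009, -0.207], [-0.642, 0.314, 0.7, 0.273], [0.634, -0.296, 0.714, -1.207], [0.0, 0.0, 0.0, 1.0]]}
{'fx': 587.194, 'fy': 587.194, 'cx': 307.107, 'cy': 238.095, 'view': [[-0.952, -0.307, 0.009, 0.452], [0.244, -0.736, 0.632, -0.15], [-0.187, 0.604, 0.775, -0.979], [0.0, 0.0, 0.0, 1.0]]}
0.1 [ 0.17078783 -0.52256389  0.25277021] [[ 0.311 -0.951 -0.   ]
 [-0.951 -0.311  0.001]
 [-0.001 -0.    -1.   ]] [-0.31870256 -0.04574224  0.77869388] 0.08529672243031071
```

View pics/a.png

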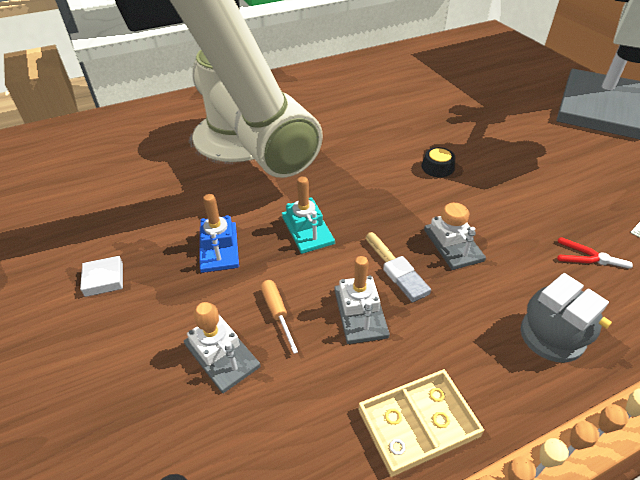

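View pics/b.png

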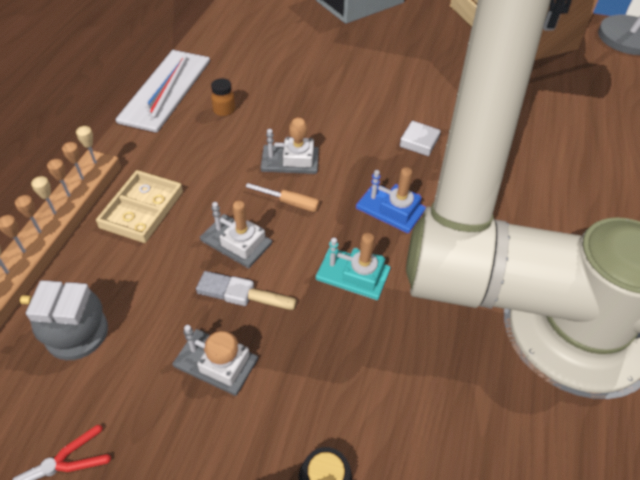

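The pear stand is at scene (207,318) and side (298,130), with its post at scene (231,352) and side (269,140). Next I triangulate these.

```bash
cat > h.py <<'E'
import numpy as np,cv2
from rig import env
def ray(n,u,v):
    c=env.get_calibration(n);V=np.array(c["view"]);R=V[:3,:3];o=-R.T@V[:3,3]
    d=R.T@np.array([(u-c["cx"])/c["fx"],-(v-c["cy"])/c["fy"],-1]);return o,d/np.linalg.norm(d)
def plane(n,u,v,z):
    o,d=ray(n,u,v);return o+d*(z-o[2])/d[2]
def tri(p,q):
    o,d=ray("scene",*p);r,e=ray("side",*q)
    t=np.linalg.lstsq(np.c_[d,-e],r-o,rcond=None)[0];A=o+d*t[0];B=r+e*t[1]
    return (A+B)/2,np.linalg.norm(A-B)
E
python3 - <<'E'
from h import *
C={}
for n,(x0,y0,x1,y1) in {"scene":(185,290,230,345),"side":(280,110,315,150)}.items():
    im=cv2.imread("pics/a.png" if n=="scene" else "pics/b.png")[y0:y1,x0:x1]
    h=cv2.cvtColor(im,cv2.COLOR_BGR2HSV)
    m=((h[...,0]<22)&(h[...,1]>110)&(h[...,2]>140)).astype(np.uint8)
    k,l,s,c=cv2.connectedComponentsWithStats(m);i=1+s[1:,4].argmax();C[n]=c[i]+[x0,y0];print(n,s[i]+[x0,y0,0,0,0],C[n])
print("centroid",tri(C["scene"],C["side"]))
for n in C:print(plane(n,*C[n],.086))
a=cv2.imread("pics/a.png")[280:395,175:270];b=cv2.imread("pics/b.png")[100:185,250:335]
cv2.imwrite("pics/c.png",np.hstack([cv2.resize(a,(400,484)),cv2.resize(b,(400,484))]))
E
```

```text
scene [ 185  290   45   49 1351] [207.65210955 310.95706884]
side [289 117  18  29 337] [297.18991098 128.99109792]
centroid (array([ 0.56965102, -0.22708232,  0.09256992]), np.float64(0.0005629017313890813))
[ 0.56412695 -0.22692122  0.086     ]
[ 0.572262   -0.23410226  0.086     ]
```

View pics/c.png

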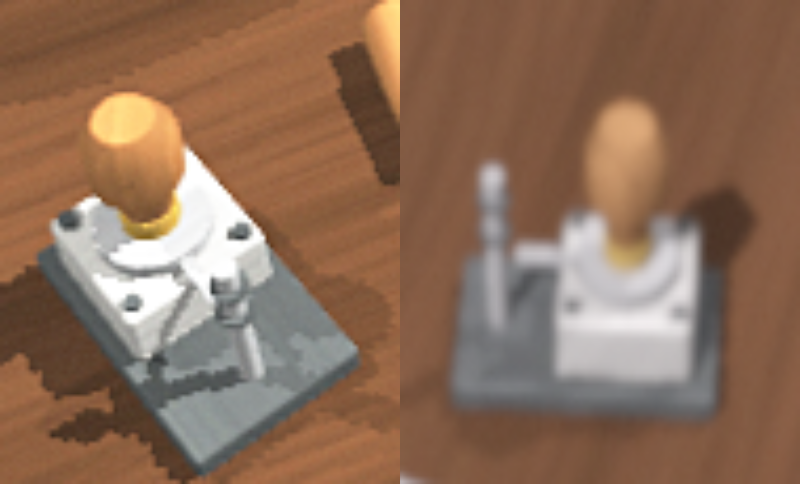

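```bash
python3 - <<'E'
from h import *
b=tri((206.8,316.8),(297.8,129.9));p=tri((227.7,343.7),(269.5,129.5));print(b,p)
d=(p[0]-b[0])[:2];print(np.linalg.norm(d),np.degrees(np.arctan2(d[1],d[0])))
s=env.observe();x=s["tool_rot"][:,0];print("jaw",np.degrees(np.arctan2(x[1],x[0])))
print(s["q"])
E
```

```text
(array([ 0.57141911, -0.23185075,  0.08459918]), np.float64(0.00281701192600031)) (array([ 0.62663804, -0.21844247,  0.08120327]), np.float64(0.003874783040698552))
0.05682352132687868 13.64843133451881
jaw -71.90610174785579
[-8.42416970e+01  2.18380010e+01  7.43795827e+01 -9.71956813e-04
  8.38580736e+01 -1.23354808e+01]
```

Belly is at (0.571, -0.232, 0.085); the post is 57 mm away at 13.6° and 81 mm high, which fits the given sizes. I'll go above it with the jaw axis at -76.4°.

Request:
{"name": "arm_command", "arguments": {"steps": [{"delta_pos": [10, 7, 0], "dr": [0, 0, 0]}, {"delta_pos": [20, 15, 0], "dr": [0, 0, 0]}, {"delta_pos": [30, 22, 0], "dr": [0, 0, -0.5]}, {"delta_pos": [30, 22, 0], "dr": [0, 0, -0.5]}, {"delta_pos": [30, 22, 0], "dr": [0, 0, -0.5]}, {"delta_pos": [30, 22, 0], "dr": [0, 0, -0.5]}, {"delta_pos": [30, 22, 0], "dr": [0, 0, -0.5]}, {"delta_pos": [30, 22, 0], "dr": [0, 0, -0.5]}, {"delta_pos": [30, 22, 0], "dr": [0, 0, -0.5]}, {"delta_pos": [30, 22, 0], "dr": [0, 0, -0.5]}, {"delta_pos": [30, 22, 0], "dr": [0, 0, -0.5]}, {"delta_pos": [30, 22, -10], "dr": [0, 0, 0]}, {"delta_pos": [30, 21, -20], "dr": [0, 0, 0]}, {"delta_pos": [25, 15, -20], "dr": [0, 0, 0]}, {"delta_pos": [15, 13, -10], "dr": [0, 0, 0]}, {"delta_pos": [0, 0, 0], "dr": [0, 0, 0]}, {"delta_pos": [0, 0, 0], "dr": [0, 0, 0]}, {"delta_pos": [0, 0, 0], "dr": [0, 0, 0]}], "grip": 1, "squeeze": 60}}

```text
time_s: 1.9
position: [0.5705, -0.2322, 0.1941]
tool_rot: [[0.234, -0.972, 0.001], [-0.972, -0.234, -0.001], [0.001, -0.001, -1.0]]
ft_force: [-0.1, -0.0, 0.4]
grip_width: 0.0854
```

```bash
python3 - <<'E'
from h import *
s=env.observe();x=s["tool_rot"][:,0];print(s["time_s"],s["position"],"jaw",np.degrees(np.arctan2(x[1],x[0])),s["tool_rot"][:,2],s["ft_force"])
c=env.get_calibration("wrist");im=env.get_image("wrist");cv2.imwrite("pics/w.png",im)
V=np.array(c["view"])
print({k:c[k] for k in("fx","cx","cy")})
np.save("wv.npy",V)
for P in [(.5714,-.2319,.108),(.5714,-.2319,.086),(.6266,-.2184,.08)]:
    q=V[:3,:3]@np.array(P)+V[:3,3];q=np.array([q[0],-q[1],-q[2]]);r=np.hypot(q[0],q[1]);th=np.arctan2(r,q[2])
    print(P,c["cx"]+c["fx"]*th*q[0]/r,c["cy"]+c["fy"]*th*q[1]/r)
E
```

```text
1.9 [ 0.570481   -0.23215695  0.1940889 ] jaw -76.43852470883868 [ 7.68341322e-04 -6.83971341e-04 -9.99999471e-01] [-0.13417034 -0.02136468  0.42630685]
{'fx': 371.64829954431775, 'cx': 315.1475084935743, 'cy': 238.63045810387194}
(0.5714, -0.2319, 0.108) 314.67428897234913 254.52934602393685
(0.5714, -0.2319, 0.086) 314.7080183799542 244.06539881014692
(0.6266, -0.2184, 0.08) 314.4323319254592 154.54424112750178
```

View pics/w.png

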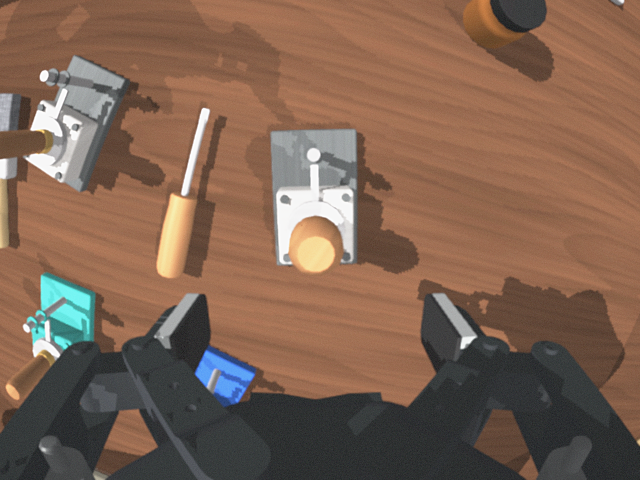

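The wrist view shows the dome at (316,253) and the post tip at (314,155). Both are within 2 px of the predictions, so I descend.

Request:
{"name": "arm_command", "arguments": {"steps": [{"delta_pos": [1, 0, -15], "dr": [0, 0, 0]}, {"delta_pos": [0, 0, -20], "dr": [0, 0, 0]}, {"delta_pos": [0, 0, -20], "dr": [0, 0, 0]}, {"delta_pos": [0, 0, -20], "dr": [0, 0, 0]}, {"delta_pos": [0, 0, -15], "dr": [0, 0, 0]}, {"delta_pos": [0, 0, -10], "dr": [0, 0, 0]}, {"delta_pos": [0, 0, -5], "dr": [0, 0, 0]}, {"delta_pos": [0, 0, 0], "dr": [0, 0, 0]}, {"delta_pos": [0, 0, 0], "dr": [0, 0, 0]}]}}

```text
time_s: 2.85
position: [0.5721, -0.2321, 0.0891]
tool_rot: [[0.235, -0.972, 0.001], [-0.972, -0.235, -0.001], [0.001, -0.001, -1.0]]
ft_force: [-0.2, 0.1, 0.6]
grip_width: 0.0853
```

Request:
{"name": "arm_command", "arguments": {"steps": [{"delta_pos": [0, 0, 0], "dr": [0, 0, 0]}, {"delta_pos": [0, 0, 0], "dr": [0, 0, 0]}, {"delta_pos": [0, 0, 0], "dr": [0, 0, 0]}, {"delta_pos": [0, 0, 0], "dr": [0, 0, 0]}, {"delta_pos": [0, 0, 0], "dr": [0, 0, 0]}, {"delta_pos": [0, 0, 0], "dr": [0, 0, 0]}, {"delta_pos": [0, 0, 0], "dr": [0, 0, 0]}, {"delta_pos": [0, 0, 0], "dr": [0, 0, 0]}, {"delta_pos": [0, 0, 0], "dr": [0, 0, 0]}, {"delta_pos": [0, 0, 0], "dr": [0, 0, 0]}], "grip": 0, "squeeze": 60}}

```text
time_s: 3.85
position: [0.572, -0.2321, 0.0888]
tool_rot: [[0.235, -0.972, 0.001], [-0.972, -0.235, -0.001], [0.001, -0.001, -1.0]]
ft_force: [-0.9, -1.7, 5.5]
grip_width: 0.0334
```

Gripped at 33 mm, near the belly's 35 mm. I pull slowly and check partway.

Request:
{"name": "arm_command", "arguments": {"steps": [{"delta_pos": [0, 0, 0.5], "dr": [0, 0, 0]}, {"delta_pos": [0, 0, 1], "dr": [0, 0, 0]}, {"delta_pos": [0, 0, 1], "dr": [0, 0, 0]}, {"delta_pos": [0, 0, 1], "dr": [0, 0, 0]}, {"delta_pos": [0, 0, 1], "dr": [0, 0, 0]}, {"delta_pos": [0, 0, 1], "dr": [0, 0, 0]}, {"delta_pos": [0, 0, 0.5], "dr": [0, 0, 0]}, {"delta_pos": [0, 0, 0], "dr": [0, 0, 0]}, {"delta_pos": [0, 0, 0], "dr": [0, 0, 0]}]}}

```text
time_s: 4.75
position: [0.5719, -0.232, 0.0937]
tool_rot: [[0.235, -0.972, -0.0], [-0.972, -0.235, -0.0], [0.0, 0.0, -1.0]]
ft_force: [3.8, -4.2, -7.0]
grip_width: 0.0334
```

The -7.0 N matches the spring at about 5 mm (6.9 N), so there is no slip. I continue to about 16.5 mm.

Request:
{"name": "arm_command", "arguments": {"steps": [{"delta_pos": [0, 0, 0.5], "dr": [0, 0, 0]}, {"delta_pos": [0, 0, 1], "dr": [0, 0, 0]}, {"delta_pos": [0, 0, 1], "dr": [0, 0, 0]}, {"delta_pos": [0, 0, 1], "dr": [0, 0, 0]}, {"delta_pos": [0, 0, 1], "dr": [0, 0, 0]}, {"delta_pos": [0, 0, 1], "dr": [0, 0, 0]}, {"delta_pos": [0, 0, 1], "dr": [0, 0, 0]}, {"delta_pos": [0, 0, 1], "dr": [0, 0, 0]}, {"delta_pos": [0, 0, 1], "dr": [0, 0, 0]}, {"delta_pos": [0, 0, 1], "dr": [0, 0, 0]}, {"delta_pos": [0, 0, 1], "dr": [0, 0, 0]}, {"delta_pos": [0, 0, 1], "dr": [0, 0, 0]}, {"delta_pos": [0, 0, 0.5], "dr": [0, 0, 0]}, {"delta_pos": [0, 0, 0], "dr": [0, 0, 0]}, {"delta_pos": [0, 0, 0], "dr": [0, 0, 0]}]}}

```text
time_s: 6.25
position: [0.5719, -0.232, 0.1048]
tool_rot: [[0.235, -0.972, -0.001], [-0.972, -0.235, 0.0], [-0.0, 0.001, -1.0]]
ft_force: [5.6, -5.7, -14.3]
grip_width: 0.0329
```

```bash
python3 - <<'E'
from h import *
a=env.get_image("scene")[270:395,160:290];b=env.get_image("side")[90:190,235:345]
cv2.imwrite("pics/d.png",np.hstack([cv2.resize(a,(400,385),interpolation=3),cv2.resize(b,(400,385),interpolation=3)]))
E
```

```text
(no output)
```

View pics/d.png

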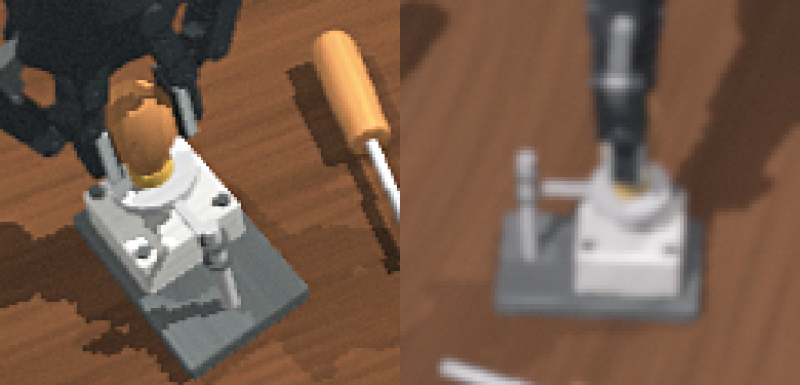

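Force (14 N at 16 mm) and picture agree: the pointer at side crop (560,187) lies between the rings at about (525,163) and (525,205). I hold here.

Request:
{"name": "arm_command", "arguments": {"steps": [{"delta_pos": [0, 0, 0], "dr": [0, 0, 0]}, {"delta_pos": [0, 0, 0], "dr": [0, 0, 0]}, {"delta_pos": [0, 0, 0], "dr": [0, 0, 0]}, {"delta_pos": [0, 0, 0], "dr": [0, 0, 0]}, {"delta_pos": [0, 0, 0], "dr": [0, 0, 0]}, {"delta_pos": [0, 0, 0], "dr": [0, 0, 0]}, {"delta_pos": [0, 0, 0], "dr": [0, 0, 0]}, {"delta_pos": [0, 0, 0], "dr": [0, 0, 0]}, {"delta_pos": [0, 0, 0], "dr": [0, 0, 0]}, {"delta_pos": [0, 0, 0], "dr": [0, 0, 0]}, {"delta_pos": [0, 0, 0], "dr": [0, 0, 0]}, {"delta_pos": [0, 0, 0], "dr": [0, 0, 0]}, {"delta_pos": [0, 0, 0], "dr": [0, 0, 0]}, {"delta_pos": [0, 0, 0], "dr": [0, 0, 0]}, {"delta_pos": [0, 0, 0], "dr": [0, 0, 0]}, {"delta_pos": [0, 0, 0], "dr": [0, 0, 0]}]}}

```text
time_s: 7.95
position: [0.5719, -0.232, 0.1047]
tool_rot: [[0.235, -0.972, -0.001], [-0.972, -0.235, 0.0], [-0.0, 0.001, -1.0]]
ft_force: [6.4, -6.9, -14.0]
grip_width: 0.0328
```

Request:
{"name": "arm_command", "arguments": {"steps": [{"delta_pos": [0, 0, -0.5], "dr": [0, 0, 0]}, {"delta_pos": [0, 0, -1], "dr": [0, 0, 0]}, {"delta_pos": [0, 0, -1], "dr": [0, 0, 0]}, {"delta_pos": [0, 0, -1], "dr": [0, 0, 0]}, {"delta_pos": [0, 0, -1], "dr": [0, 0, 0]}, {"delta_pos": [0, 0, -1], "dr": [0, 0, 0]}, {"delta_pos": [0, 0, -1], "dr": [0, 0, 0]}, {"delta_pos": [0, 0, -1], "dr": [0, 0, 0]}, {"delta_pos": [0, 0, -1], "dr": [0, 0, 0]}, {"delta_pos": [0, 0, -1], "dr": [0, 0, 0]}, {"delta_pos": [0, 0, -1], "dr": [0, 0, 0]}, {"delta_pos": [0, 0, -1], "dr": [0, 0, 0]}, {"delta_pos": [0, 0, -1], "dr": [0, 0, 0]}, {"delta_pos": [0, 0, -1], "dr": [0, 0, 0]}, {"delta_pos": [0, 0, -0.5], "dr": [0, 0, 0]}, {"delta_pos": [0, 0, 0], "dr": [0, 0, 0]}, {"delta_pos": [0, 0, 0], "dr": [0, 0, 0]}]}}

```text
time_s: 9.65
position: [0.5719, -0.2321, 0.0918]
tool_rot: [[0.235, -0.972, -0.0], [-0.972, -0.235, -0.0], [0.0, 0.0, -1.0]]
ft_force: [3.8, -3.2, -5.4]
grip_width: 0.033
```

Request:
{"name": "arm_command", "arguments": {"steps": [{"delta_pos": [0, 0, -0.5], "dr": [0, 0, 0]}, {"delta_pos": [0, 0, -0.5], "dr": [0, 0, 0]}, {"delta_pos": [0, 0, -0.5], "dr": [0, 0, 0]}, {"delta_pos": [0, 0, -0.5], "dr": [0, 0, 0]}, {"delta_pos": [0, 0, -0.5], "dr": [0, 0, 0]}, {"delta_pos": [0, 0, -0.5], "dr": [0, 0, 0]}, {"delta_pos": [0, 0, 0], "dr": [0, 0, 0]}, {"delta_pos": [0, 0, 0], "dr": [0, 0, 0]}]}}

```text
time_s: 10.45
position: [0.5719, -0.2321, 0.0891]
tool_rot: [[0.235, -0.972, 0.0], [-0.972, -0.235, -0.0], [0.0, -0.0, -1.0]]
ft_force: [2.2, -4.2, -4.4]
grip_width: 0.0334
```

Request:
{"name": "arm_command", "arguments": {"steps": [{"delta_pos": [0, 0, -0.25], "dr": [0, 0, 0]}, {"delta_pos": [0, 0, -0.25], "dr": [0, 0, 0]}, {"delta_pos": [0, 0, -0.25], "dr": [0, 0, 0]}, {"delta_pos": [0, 0, 0], "dr": [0, 0, 0]}, {"delta_pos": [0, 0, 0], "dr": [0, 0, 0]}]}}

```text
time_s: 10.95
position: [0.572, -0.232, 0.0889]
tool_rot: [[0.235, -0.972, 0.001], [-0.972, -0.235, -0.001], [0.001, -0.0, -1.0]]
ft_force: [1.5, -4.9, 0.7]
grip_width: 0.0333
```

The spring load is gone, so the handle is on its stop. I add a slight extra lowering, then release.

Request:
{"name": "arm_command", "arguments": {"steps": [{"delta_pos": [0, 0, -0.4], "dr": [0, 0, 0]}, {"delta_pos": [0, 0, 0], "dr": [0, 0, 0]}, {"delta_pos": [0, 0, 0], "dr": [0, 0, 0]}]}}

```text
time_s: 11.25
position: [0.572, -0.232, 0.0889]
tool_rot: [[0.235, -0.972, 0.001], [-0.972, -0.235, -0.001], [0.001, -0.001, -1.0]]
ft_force: [0.6, -4.1, 5.8]
grip_width: 0.0335
```

Request:
{"name": "arm_command", "arguments": {"steps": [{"delta_pos": [0, 0, 0], "dr": [0, 0, 0]}, {"delta_pos": [0, 0, 0], "dr": [0, 0, 0]}, {"delta_pos": [0, 0, 0], "dr": [0, 0, 0]}, {"delta_pos": [0, 0, 0], "dr": [0, 0, 0]}, {"delta_pos": [0, 0, 0], "dr": [0, 0, 0]}, {"delta_pos": [0, 0, 0], "dr": [0, 0, 0]}, {"delta_pos": [0, 0, 0], "dr": [0, 0, 0]}, {"delta_pos": [0, 0, 0], "dr": [0, 0, 0]}], "grip": 1}}

```text
time_s: 12.05
position: [0.5718, -0.2318, 0.0882]
tool_rot: [[0.235, -0.972, -0.0], [-0.972, -0.235, 0.0], [-0.0, 0.0, -1.0]]
ft_force: [0.3, 0.8, -1.0]
grip_width: 0.0854
```

Request:
{"name": "arm_command", "arguments": {"steps": [{"delta_pos": [0, 0, 5], "dr": [0, 0, 0]}, {"delta_pos": [0, 0, 10], "dr": [0, 0, 0]}, {"delta_pos": [0, 0, 20], "dr": [0, 0, 0]}, {"delta_pos": [0, 0, 20], "dr": [0, 0, 0]}, {"delta_pos": [0, 0, 20], "dr": [0, 0, 0]}, {"delta_pos": [0, 0, 20], "dr": [0, 0, 0]}, {"delta_pos": [0, 0, 10], "dr": [0, 0, 0]}, {"delta_pos": [0, 0, 5], "dr": [0, 0, 0]}, {"delta_pos": [0, 0, 0], "dr": [0, 0, 0]}, {"delta_pos": [0, 0, 0], "dr": [0, 0, 0]}, {"delta_pos": [0, 0, 0], "dr": [0, 0, 0]}]}}

```text
time_s: 13.15
position: [0.5716, -0.2317, 0.1972]
tool_rot: [[0.235, -0.972, -0.001], [-0.972, -0.235, 0.001], [-0.001, 0.001, -1.0]]
ft_force: [0.9, 0.9, 0.2]
grip_width: 0.0858
```

```bash
python3 - <<'E'
from h import *
a=env.get_image("scene");b=env.get_image("side")
cv2.imwrite("pics/e.png",np.hstack([cv2.resize(a[270:395,160:290],(400,385)),cv2.resize(b[90:190,235:345],(400,385))]))
for n,i,r in(("a",a,(330,395,185,270)),("b",b,(115,180,255,325)),("a",a,(250,345,330,395)),("a",a,(200,270,420,490))):
    o=cv2.imread(f"pics/{n}.png");s=np.s_[r[0]:r[1],r[2]:r[3]];print(n,r,cv2.phaseCorrelate(np.float64(cv2.cvtColor(o[s],6)),np.float64(cv2.cvtColor(i[s],6))))
E
```

```text
a (330, 395, 185, 270) ((-0.04237859896250029, -0.04561322256675027), 0.975201716241771)
b (115, 180, 255, 325) ((-0.007101201084338982, -0.07124994910465432), 0.9612390887876098)
a (250, 345, 330, 395) ((-0.09462248586149968, 0.003704509668644107), 0.9178420140020122)
a (200, 270, 420, 490) ((-0.028410954876115113, 0.03859170837274206), 0.8785420447525519)
```

View pics/e.png

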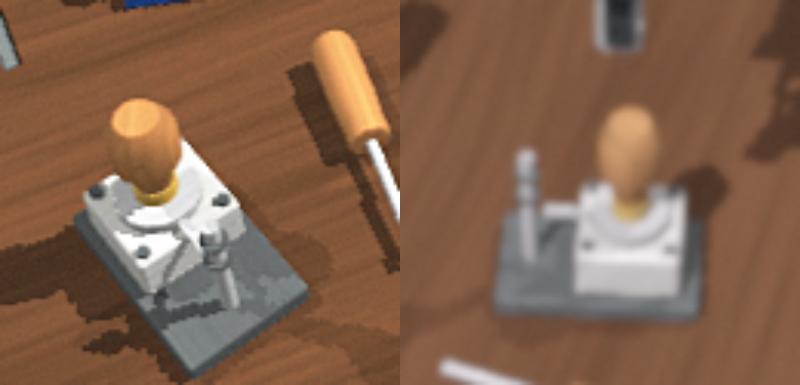

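The pear is back at rest: its flange is seated, the pointer is at side crop (560,210) below the lower ring, and the gripper is clear. I hand in.

```bash
python3 -c "
from rig import env
print(env.close_job())"
```

```text
the job is handed in; nothing more can be done
None
```

The pear handle held. I gripped its belly and pulled it straight up about 16 mm, to roughly 14 N, which sits between the rings at 10 and 25 mm. I kept it there for about 1.9 s, lowered it slowly back to its stop, let go and moved the arm up clear. The job was handed in at about 13.3 s.

- **No slip:** the force followed the spring law at both points I checked, about 7 N at 5 mm and about 14 N at 16 mm.
- **Back at rest:** the before and after pictures of the pear stand match to within 0.1 px.
- **Other stands:** the straight and squat stands also show no movement (within 0.1 px).
- **Side forces:** I saw up to about 7 N along each of x and y while holding, and the opening read 33 mm on the 35 mm belly. Neither affected the result.

No check failed.

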